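# Square the cash box to the stop rail

## Robot

A 7-joint arm with a two-finger parallel gripper is mounted at the origin on the work surface. World frame = base frame: x ahead of the robot, y to its left, z up, the work surface at z = 0. Lengths are in m, angles in rad, forces in N, time in s.
With the tool pointing down it reaches from about 0.4 to 0.85 m from the base axis. Payload 4.5 kg.
Tool frame: the origin (TCP) lies between the finger pads; the fingertips stand ahead of it and the grasp point (between the pads) lies 2 mm behind it (ctrl.tips_ahead is the z of the fingertips in the tool frame, in m); z points along the fingers, y is the direction in which the jaws open and shut (so a half turn about z gives the same grasp; the last joint's range is limited). The gripper opens to 88 mm and grips with 3 to 60 N. Pads are 18 mm wide; open, the fingers measure 123 mm over their backs; the gripper's body (75 mm by 187 mm) begins 45 mm behind the grasp point.
Start: joints at [-1.164, 0.689, -0.195, 1.565, 0.157, 0.902, -0.215], TCP at [0.228, 0.582, 0.256] pointing down, gripper open.
Joint ranges: [-3.01, 3.01], [-0.46, 2.08], [-1.47, 1.51], [0.13, 2.56], [-1, 4.14], [0.04, 2.09], [-2.66, 2.66]. Speed limits (rad/s): [2.57, 2.57, 3.14, 3.14, 3.14, 3.14, 3.14].

## Interface

Orientations are given as a unit quaternion [x, y, z, w].
In Python, from workcell import ctrl, eyes gives the robot as it stands. The module is installed in compiled form; this text tells all that it offers.
- The arm moves only by the shell command python3 -m jog 'ROWS' [FORCE]. ROWS is JSON, a list of rows, each a list of 5 numbers: the shift along the tool's x, y, z scaled (see below), then the turn about the tool's z scaled (see below), then the opening, from 0 (shut) to 1 (fully open). A call has 1 to 12 rows; each row shifts and turns the commanded pose from where the row before left it, along the tool's axes as they then stand; what a row does not reach is not made up. The controller multiplies each number of a shift by 20 mm and each number of a turn by 0.15 rad. A row lasts 1/8 s, in which the tool goes at most 62.5 mm and 10.7 degrees, less where a joint would pass 70% of its speed; a pose out of reach is approached as far as the arm can. A call with a number of a shift or a turn outside -1 to 1 is refused whole. A call with a gripper value outside its range is refused whole. The fingers move at their own pace and stop on an object; FORCE is the grip in N (left out, the last holds). Time passes only in rows, so rows that do not move let the fingers close. It gives the time, the measured TCP pose, the force and the opening at its end, in the units of the state.
- ctrl.observe(): the state, without advancing time (a new reading comes with each control period).
- eyes.read_camera(name): name is "scene" or "top"; returns a dict with "color" (400x640x3 uint8, red, green, blue), "fovy" (degrees; the focal length in pixels is half the picture's height over the tangent of half this angle, whatever the lens; pixels are square), "cx", "cy" (the principal point, pixels), "pose" (4x4, takes a point from camera to world coordinates). Camera axes: x right, y up, looking along -z (the intrinsics and any distortion apply to the point x, -y, -z); pixel columns grow to the right and rows downward; lengths in m; the calibration is good to about 2 mm. A picture is of the moment at which its call begins. There is no depth.
- ctrl.hand_in(): hands the job in, once; it reports no verdict.
The state is a dict: "time": time; "joint_pos": joint angles; "joint_vel": joint speeds; "joint_efforts": joint torques, N m; "tool_pos": TCP position; "tool_rot": TCP orientation; "force": force on the tool from outside, world axes, zero at the start; "wrist_torque": the same for the moment, N m; "opening": finger opening in m.
Only numpy, scipy, OpenCV 4.12 (cv2) and the standard library are available. Lean on these libraries where they do the work, as an engineer would, in place of code of your own. Each camera call takes 0.05 s, during which the arm holds its last target. There are 200 camera calls.

## Task

The heavy red cash box on the serving table stands askew. Without gripping or lifting anything, walk it round by pushing at its corners until its hinged back faces the wooden stop rail squarely, while it is still clear of the rail; only then push it up flat against the rail, its whole back on the rail's length, and draw the hand away. Do not let the box run into the rail askew, do not touch its carrying handle, and leave the mug, plates, bottle and cards where they stand.

Things in the scene. Friction and masses are not known exactly. Their poses are not given: they have to be found in the camera images.
- cashbox: Red steel box, loose, 0.8 to 1.5 kg, 200 mm long (x), 150 deep (y), 52 high; origin: centre of underside. Back: long face at +y, with two bright hinge plates on the lid's edge. Front: long face at -y, with lock; coin slot in the lid near it. Slides at about 5 to 18 N, does not tip if pushed low. Starts turned 30 to 60 degrees anticlockwise (from above) from square to the rail.
- rail: Dark wooden stop rail fixed to the table, 400 mm long (its x) x 20 mm thick (its y) x 35 mm high. Origin at the centre of its underside. The box stands on its -y side; the face that the box's back must meet is the one 10 mm from the origin towards -y. Square means that the box's x axis and the rail's x axis point the same way.
- mug: White mug, loose, 80 mm across and 85 mm high with a handle, leave alone. Origin at the centre of its underside.
- plates: Stack of white plates, one loose piece, 156 mm across and 40 mm high, leave alone. Origin at the centre of its underside.
- bottle: Wood-coloured drinking bottle, loose, 66 mm across and 190 mm high, leave alone. Origin at the centre of its underside.
- cards: Block of yellow cards, loose, 105 x 148 x 30 mm high, leave alone. Origin at the centre of its underside.
- cashbox_handle: Folded wire handle lying flat on the middle of the cash box's lid, 95 mm long (x), within 25 mm of the box's centre in y, its top 57 mm above the table; not to be touched. Origin on the lid at the box's centre, 52 mm above the box's underside.

How it is judged:
On the way:
1. the box's back faces the rail squarely (within 7 degrees) while still well clear of it, the middle of its back at least 12 mm off the rail (angle between the x axis of cashbox and the x axis of rail, either way round below 0.12 rad and y of cashbox in the frame of rail below -0.097 m and y of rail in the frame of cashbox above 0 m), for 0.2 s.
At the end, for the whole second after the job is handed in: The cash box stands still and level with its hinged back flat against the rail: the middle of its back within 4 mm of the rail's face, turned from it by no more than 1.7 degrees, and the whole back within the rail's length (5 mm over at most); nothing else has been disturbed (y of cashbox in the frame of rail between -0.089 and -0.07 m and angle between the x axis of cashbox and the x axis of rail, either way round below 0.03 rad and y of rail in the frame of cashbox above 0 m and x of cashbox in the frame of rail between -0.105 and 0.105 m and angle between cashbox's own z axis and vertical below 0.04 rad and linear speed of cashbox below 0.01 m/s); the robot touches nothing.
It fails at once if the cash box runs into the rail while askew by more than 10 degrees (contact force between cashbox and rail above 1 N and angle between the x axis of cashbox and the x axis of rail, either way round above 0.175 rad).
It fails at once if the cash box is lifted or tipped (height (world z) of cashbox above 0.012 m or angle between cashbox's own z axis and vertical above 0.12 rad).
It fails at once if the carrying handle is touched (contact force between any of the arm, the fingers and cashbox_handle above 1 N).
It fails at once if the mug, plates, bottle or cards moved by more than 20 mm (distance of any of mug, plates, bottle, cards from where it was at the start of the episode above 0.02 m).
It also fails if it takes over 72 s, if anything falls off the work surface, if the arm or the gripper's body presses on something with over 40 N, if the wrist force passes 120 N, or if a joint passes its speed limit or range.

## Working session

There is one attempt and no reset: what is moved stays moved. The work goes in short steps, Python scripts to look and compute and a shell command to move; the robot and the scene stay as the last step left them, time stands still between calls to the robot, and variables do not carry over. Pictures are saved under pics/ and viewed, and the job is handed in when it is done.

```bash
mkdir -p pics; cat > h.py <<'E'
import numpy as np,cv2
from workcell import ctrl,eyes
def snap(name,fn,crop=None,s=1):
    r=eyes.read_camera(name); im=r["color"][:,:,::-1].copy()
    if crop: im=im[crop[1]:crop[3],crop[0]:crop[2]]
    if s!=1: im=cv2.resize(im,None,fx=s,fy=s,interpolation=cv2.INTER_CUBIC)
    cv2.imwrite("pics/"+fn,im); return r
def px(r,u,v,z):
    f=200/np.tan(np.radians(r["fovy"])/2); P=np.array(r["pose"])
    d=P[:3,:3]@np.array([(u-r["cx"])/f,-(v-r["cy"])/f,-1]); o=P[:3,3]
    return o+d*(z-o[2])/d[2]
def proj(r,p):
    f=200/np.tan(np.radians(r["fovy"])/2); P=np.array(r["pose"])
    c=P[:3,:3].T@(np.array(p)-P[:3,3]); return r["cx"]+f*c[0]/-c[2], r["cy"]-f*c[1]/-c[2]
E
python3 - <<'E'
from h import *
for n in("scene","top"):
    r=snap(n,n+"0.png");print({k:(np.round(v,3).tolist() if k!="color" else 0) for k,v in r.items()})
print(ctrl.observe(),ctrl.tips_ahead)
E
```

```text
{'color': 0, 'fovy': 46.749, 'cx': 323.724, 'cy': 201.935, 'pose': [[-0.094, -0.757, 0.646, 1.423], [0.995, -0.083, 0.047, 0.099], [0.018, 0.648, 0.761, 1.124], [0.0, 0.0, 0.0, 1.0]]}
{'color': 0, 'fovy': 42.242, 'cx': 312.163, 'cy': 207.415, 'pose': [[0.007, 0.997, -0.075, 0.449], [-1.0, 0.009, 0.022, 0.036], [0.023, 0.074, 0.997, 1.334], [0.0, 0.0, 0.0, 1.0]]}
{'time': 0.1, 'joint_pos': array([-1.16419828,  0.68988101, -0.19455576,  1.56621296,  0.15728577,
        0.90249273, -0.21508902]), 'joint_vel': array([-2.49730283e-04, -1.96477662e-03, -6.06393258e-04, -1.62092837e-03,
       -1.32683564e-03,  2.05041336e-05,  6.43452130e-04]), 'joint_efforts': array([-2.80259323e-03, -5.28503358e+01, -1.27126448e+00, -1.53837544e+01,
       -5.25017479e-02,  2.05721459e-03,  4.53700795e-05]), 'tool_pos': array([0.22746478, 0.58157451, 0.25501025]), 'tool_rot': array([ 1.85270998e-01,  9.82687140e-01, -7.94358641e-04, -1.07321196e-04]), 'force': array([-0.03613616, -0.45515936, -0.17056148]), 'wrist_torque': array([-0.06142801,  0.01135797,  0.08275501]), 'opening': 0.08838998972650823} 0.017
```

View pics/top0.png

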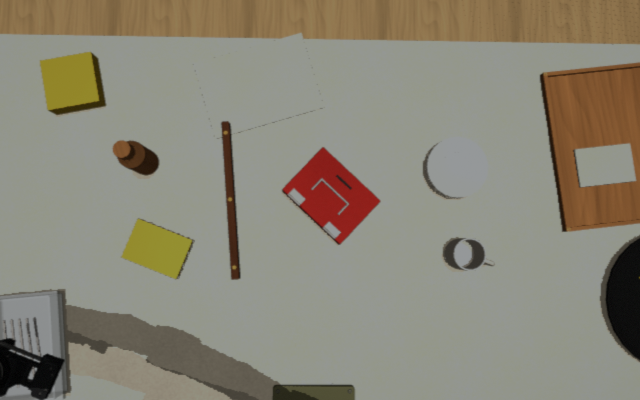

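View pics/scene0.png

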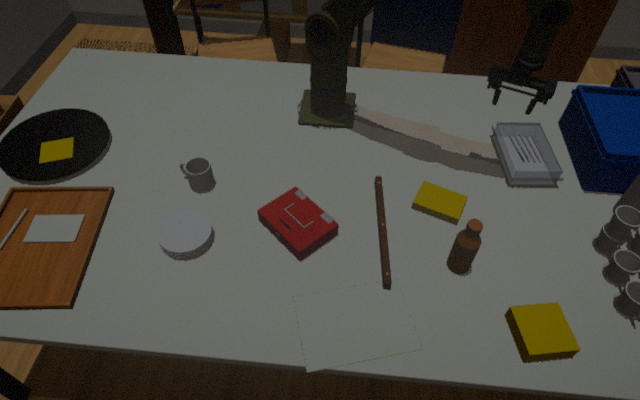

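```bash
python3 - <<'E'
from h import *
r=snap("top","t1.png",(210,110,510,290),2.66)
P=lambda u,v,z:np.round(px(r,u,v,z)[:2],3)
for n,u,v in(("L",282,190),("T",323,148),("R",380,201),("B",340,244)):print(n,P(u,v,.052))
for n,u,v,z in(("railtop",226,122,.035),("railbot",236,279,.035),("mug",464,254,.085),("mugbody",468,256,.04),("plates",456,167,.04),("bottle",122,148,.19),("cards",160,247,.03)):print(n,P(u,v,z))
E
```

```text
L [0.587 0.083]
T [ 0.694 -0.019]
R [ 0.562 -0.162]
B [ 0.454 -0.062]
railtop [0.761 0.227]
railbot [0.366 0.195]
mug [ 0.432 -0.361]
mugbody [ 0.427 -0.385]
plates [ 0.652 -0.358]
bottle [0.663 0.433]
cards [0.444 0.386]
```

View pics/t1.png

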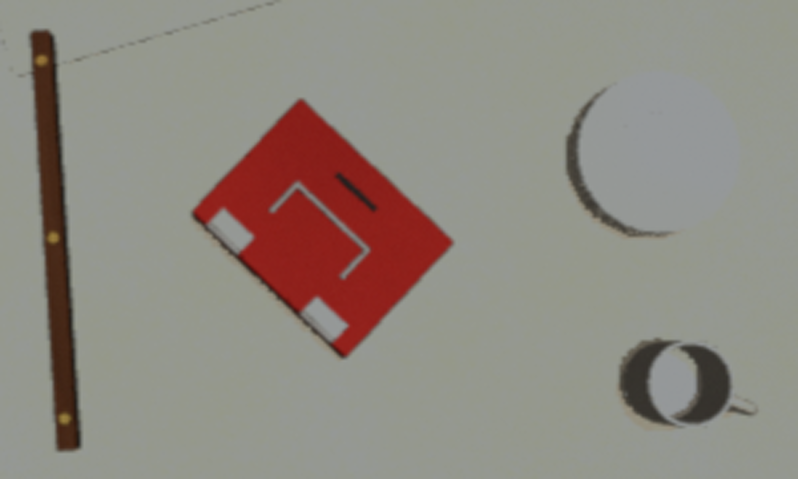

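```bash
cat >> h.py <<'E'
def go(x,y,z,ang=None):
    "units in tool axes to get TCP to world x,y,z; ang: rail angle deg wanted for tool y"
    o=ctrl.observe(); from scipy.spatial.transform import Rotation as R
    M=R.from_quat(o["tool_rot"]).as_matrix(); yaw=np.degrees(np.arctan2(M[1,1],M[0,1]))
    print("t",round(o["time"],2),"tcp",o["tool_pos"].round(4),"tool y at",yaw.round(2),"tilt",np.degrees(np.arccos(-M[2,2])).round(2),"F",o["force"].round(1))
    print("units",(M.T@(np.array([x,y,z])-o["tool_pos"])/.02).round(2), "" if ang is None else ("turn",(np.radians(yaw-ang)/.15).round(2)))
E
python3 -m jog '[[0,0,0,1,1],[0,0,0,1,1],[0,0,0,1,1],[0,0,0,1,1],[0,0,0,1,1],[0,0,0,1,1],[0,0,0,1,1],[0,0,0,0.45,1]]'
R='[-1,0.46,0,0,1]'
python3 -m jog '[[-1,0.46,0,0,1],[-1,0.46,0,0,1],[-1,0.46,0,0,1],[-1,0.46,0,0,1],[-1,0.46,0,0,1],[-1,0.46,0,0,1],[-1,0.46,0,0,1],[-1,0.46,0,0,1],[-1,0.46,0,0,1],[-1,0.46,0,0,1],[-1,0.46,0,0,1],[-1,0.46,0,0,1]]'
python3 -m jog '[[-1,0.46,0,0,1],[-1,0.46,0,0,1],[-1,0.46,0,0,1],[-1,0.46,0,0,1],[-1,0.46,0,0,1],[-1,0.46,0,0,1],[-1,0.46,0,0,1],[-1,0.46,0,0,1],[-1,0.46,0,0,1],[-1,0.46,0,0,1],[-1,0.46,0,0,1],[-1,0.46,0,0,1]]'
python3 -m jog '[[-1,0.46,0,0,1],[-1,0.46,0,0,1],[-1,0.46,0,0,1],[-1,0.46,0,0,1],[-1,0.46,0,0,1],[-1,0.46,0,0,1],[-1,0.46,0,0,1],[-1,0.46,0,0,1],[-1,0.46,0,0,1],[-1,0.46,0,0,1],[0,0,0,0,1]]'
python3 -c "
from h import *
go(.655,-.175,.032,4.6)"
```

```text
time: 1.15
tool_pos: [0.2274, 0.5819, 0.2554]
tool_rot: [0.679, 0.734, -0.0, 0.0]
force: [0.4, -0.5, 0.1]
opening: 0.0881
time: 2.65
tool_pos: [0.3576, 0.3504, 0.2558]
tool_rot: [0.678, 0.735, 0.0, -0.0]
force: [0.7, -0.5, 0.3]
opening: 0.0882
time: 4.15
tool_pos: [0.4866, 0.12, 0.2558]
tool_rot: [0.678, 0.735, 0.0, 0.0]
force: [0.6, -0.0, -0.7]
opening: 0.0879
time: 5.52
tool_pos: [0.5946, -0.073, 0.2556]
tool_rot: [0.679, 0.734, -0.0, 0.001]
force: [-0.1, 0.0, -0.5]
opening: 0.0879
t 5.53 tcp [ 0.5946 -0.073   0.2556] tool y at 4.42 tilt 0.07 F [-0.1  0.  -0.5]
units [-5.3   2.61 11.19] ('turn', np.float64(-0.02))
```

```bash

python3 -m jog '[[-1,0.52,0,0,1],[-1,0.52,0,0,1],[-1,0.52,0,0,1],[-1,0.52,0,0,1],[-1,0.52,0,0,1],[-0.3,0,0,0,1],[0,0,1,0,1],[0,0,1,0,1],[0,0,1,0,1],[0,0,1,0,1],[0,0,1,0,1],[0,0,1,0,1]]'
python3 -m jog '[[0,0,1,0,1],[0,0,1,0,1],[0,0,0.9,0,1],[0,0,0.8,0,1],[0,0,0.5,0,1],[0,0,0,0,1]]'
python3 -c "
from h import *
go(.655,-.175,.032,4.6)
r=snap('top','t2.png',(210,110,510,290),2.66); snap('scene','s2.png',(200,120,450,300),3)"
```

```text
time: 7.02
tool_pos: [0.6541, -0.1705, 0.135]
tool_rot: [0.678, 0.735, 0.0, -0.001]
force: [0.5, 0.4, 0.5]
opening: 0.0878
time: 7.78
tool_pos: [0.654, -0.1719, 0.0509]
tool_rot: [0.678, 0.735, -0.0, -0.001]
force: [0.4, -0.7, 0.8]
opening: 0.088
t 7.78 tcp [ 0.654  -0.1719  0.0509] tool y at 4.61 tilt 0.07 F [ 0.4 -0.7  0.8]
units [-0.16  0.04  0.94] ('turn', np.float64(0.0))
```

View pics/t2.png

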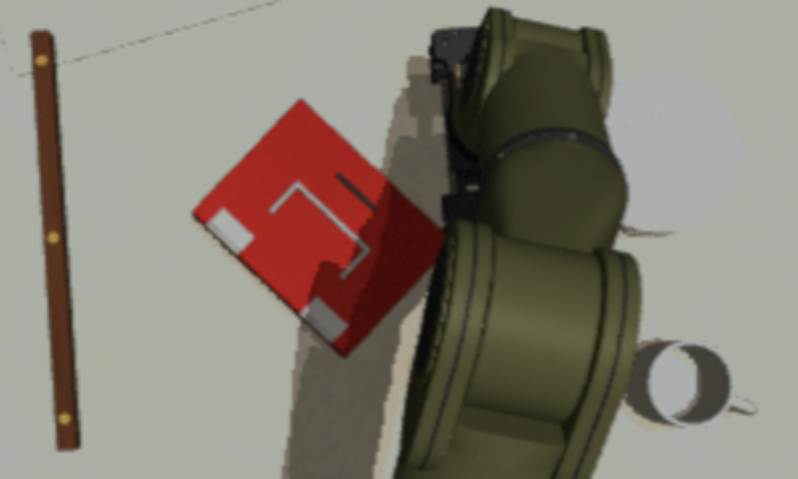

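View pics/s2.png

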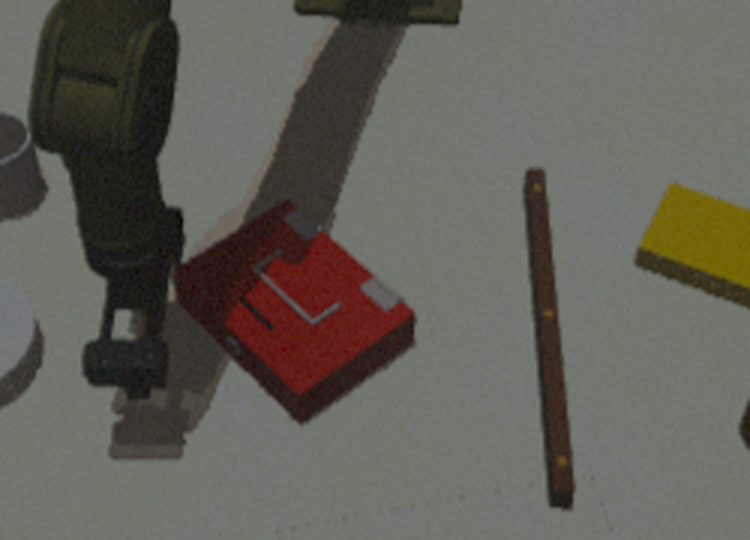

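```bash

python3 -m jog '[[0,0,0.6,0,1],[0,0,0.34,0,1],[0,0,0,0,1],[0.3,-0.26,0,0,1],[0.3,-0.26,0,0,1],[0.3,-0.26,0,0,1],[0.3,-0.26,0,0,1],[0.32,-0.24,0,0,1],[0.34,-0.22,0,0,1],[0.34,-0.21,0,0,1],[0,0,0,0,1]]'
python3 -c "
from h import *
go(.655,-.175,.032,4.6)
r=snap('top','t3.png',(210,110,510,290),2.66)"
```

```text
time: 9.25
tool_pos: [0.6163, -0.1317, 0.0331]
tool_rot: [0.678, 0.735, -0.001, 0.0]
force: [-0.6, -2.0, -0.2]
opening: 0.0878
t 9.25 tcp [ 0.6163 -0.1317  0.0331] tool y at 4.61 tilt 0.08 F [-0.6 -2.  -0.2]
units [-2.31  1.76  0.06] ('turn', np.float64(0.0))
```

View pics/t3.png

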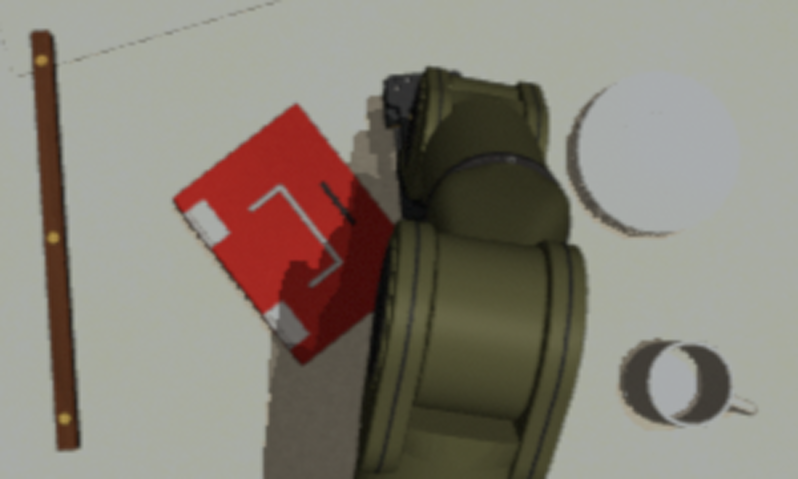

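```bash

python3 -m jog '[[0.33,-0.22,0,0,1],[0.33,-0.22,0,0,1],[0.34,-0.20,0,0,1],[0.35,-0.18,0,0,1],[0.36,-0.16,0,0,1],[0,0,0,0,1]]'
python3 -c "
from h import *
go(.655,-.175,.032,4.6)
r=snap('top','t4.png',(210,110,510,290),2.66)"
```

```text
time: 10.05
tool_pos: [0.594, -0.0987, 0.033]
tool_rot: [0.678, 0.735, -0.0, -0.0]
force: [-0.1, -3.0, 0.4]
opening: 0.0882
t 10.05 tcp [ 0.594  -0.0987  0.033 ] tool y at 4.61 tilt 0.06 F [-0.1 -3.   0.4]
units [-4.05  2.73  0.05] ('turn', np.float64(0.0))
```

View pics/t4.png

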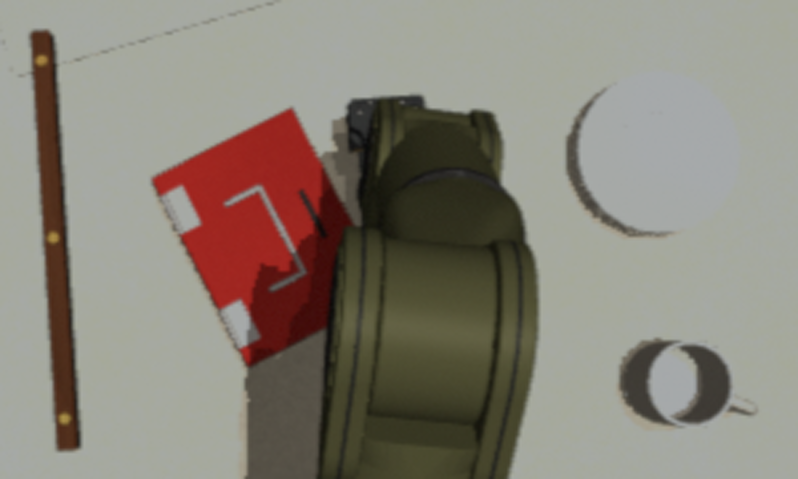

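```bash

python3 -m jog '[[0.36,-0.16,0,0,1],[0.37,-0.14,0,0,1],[0.38,-0.12,0,0,1],[0.38,-0.1,0,0,1],[0.39,-0.08,0,0,1],[0.39,-0.06,0,0,1],[0,0,0,0,1]]'
python3 -c "
from h import *
go(.655,-.175,.032,4.6)
r=snap('top','t5.png',(210,110,510,290),2.66)"
```

```text
time: 10.98
tool_pos: [0.577, -0.0539, 0.0327]
tool_rot: [0.678, 0.735, -0.0, -0.001]
force: [-0.2, -2.2, -0.0]
opening: 0.088
t 10.97 tcp [ 0.577  -0.0539  0.0327] tool y at 4.62 tilt 0.09 F [-0.2 -2.2 -0. ]
units [-6.35  3.4   0.03] ('turn', np.float64(0.0))
```

View pics/t5.png

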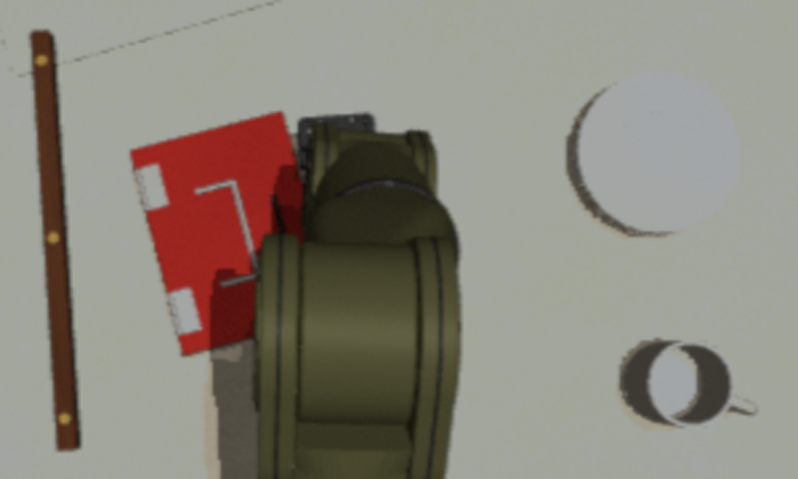

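```bash

python3 -m jog '[[0.38,-0.05,0,0,1],[0.38,-0.04,0,0,1],[0.38,-0.03,0,0,1],[0.38,0,0,0,1],[0.3,0,0,0,1],[0,0,0,0,1]]'
python3 -c "
from h import *
go(.655,-.175,.032,4.6)
r=snap('top','t6.png',(210,110,510,290),2.66)"
```

```text
time: 11.78
tool_pos: [0.5716, -0.0179, 0.0327]
tool_rot: [0.678, 0.735, -0.001, -0.001]
force: [-1.5, -3.6, 0.4]
opening: 0.0883
t 11.78 tcp [ 0.5716 -0.0179  0.0327] tool y at 4.61 tilt 0.1 F [-1.5 -3.6  0.4]
units [-8.16  3.53  0.02] ('turn', np.float64(0.0))
```

View pics/t6.png

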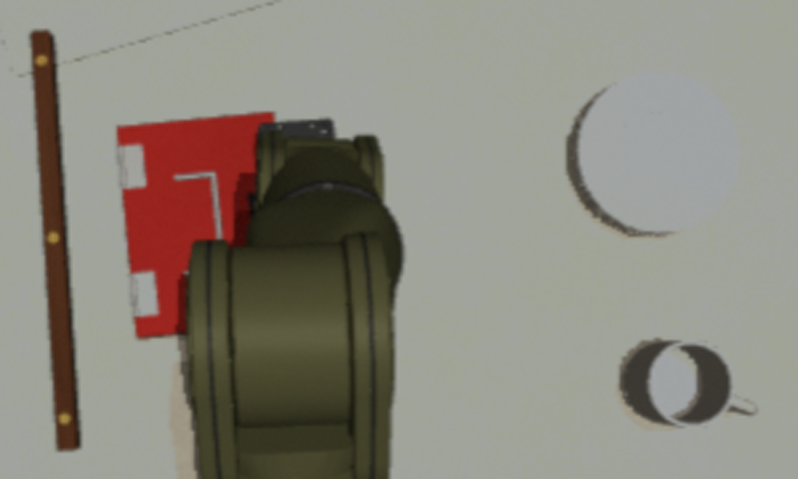

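```bash
python3 - <<'E'
from h import *
r=snap("top","t7.png",(215,115,325,255),4.2)
Q=lambda u,v,z:px(r,u/2.66+210-.3,v/2.66+110-.3,z)[:2]
a=Q(118,127,.052);b=Q(137,337,.052);c=Q(273,113,.052)
p=Q(53,238,.035);s=Q(41.5,60.5,.035);t=Q(64.5,418.5,.035)
ux=(s-t)/np.linalg.norm(s-t);uy=np.array([-ux[1],ux[0]])
print("rail ang",np.degrees(np.arctan2(ux[1],ux[0])),p,"box ang",np.degrees(np.arctan2(*(a-b)[::-1])),np.linalg.norm(a-b),np.linalg.norm(a-c))
m=(a+b)/2; print("back mid in rail",(m-p)@ux,(m-p)@uy)
print("tcp",(ctrl.observe()["tool_pos"][:2]-p)@np.array([ux,uy]).T)
E
```

```text
rail ang 4.72939589515189 [0.56474284 0.21424579] box ang 5.9875104679964375 0.1977152869719831 0.14614899656615735
back mid in rail -0.0006314305810162056 -0.07165161863284522
tcp [-0.01170615 -0.23191474]
```

View pics/t7.png

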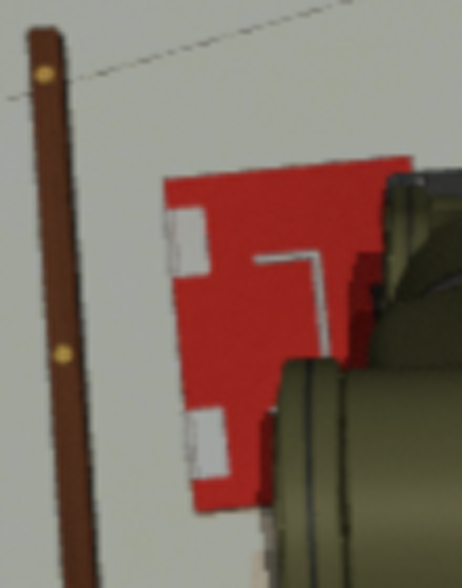

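```bash

python3 -m jog '[[0.3,0,0,0,1],[0.4,0,0,0,1],[0.4,0,0,0,1],[0.4,0,0,0,1],[0.4,0,0,0,1],[0.3,0,0,0,1],[0,0,0,0,1],[0,0,0,0,1]]'
python3 - <<'E'
from h import *
go(.6,0,.032,4.7)
r=snap("top","t8.png",(215,115,325,255),4.2)
E
```

```text
time: 12.88
tool_pos: [0.5695, 0.0259, 0.0329]
tool_rot: [0.678, 0.735, 0.001, 0.0]
force: [0.8, -2.1, -2.0]
opening: 0.0882
t 12.88 tcp [0.5695 0.0259 0.0329] tool y at 4.57 tilt 0.08 F [ 0.8 -2.1 -2. ]
units [-1.41  1.42  0.04] ('turn', np.float64(-0.02))
```

View pics/t8.png

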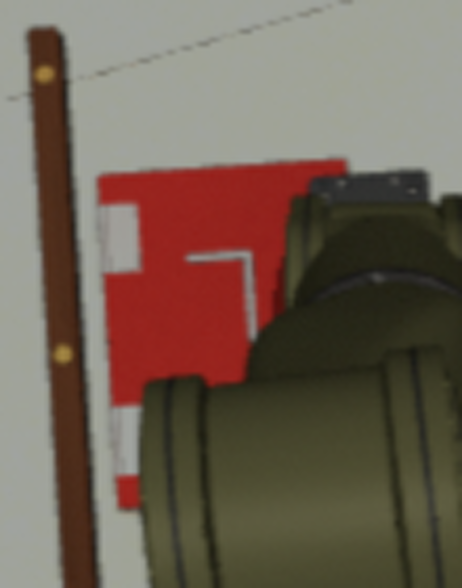

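```bash

python3 -m jog '[[0.2,0,0,0,1],[0.2,0,0,0,1],[0.2,0,0,0,1],[0.15,0,0,0,1],[0,0,0,0,1]]'
python3 -m jog '[[0.08,0,0,0,1],[0,0,0,0,1]]'
python3 -m jog '[[0.08,0,0,0,1],[0,0,0,0,1]]'
```

```text
time: 13.55
tool_pos: [0.5679, 0.0399, 0.033]
tool_rot: [0.678, 0.735, -0.0, 0.0]
force: [0.8, -5.5, -1.7]
opening: 0.0882
time: 13.8
tool_pos: [0.5678, 0.0412, 0.033]
tool_rot: [0.679, 0.735, -0.0, 0.001]
force: [0.8, -5.5, -0.6]
opening: 0.0882
time: 14.05
tool_pos: [0.5676, 0.0428, 0.033]
tool_rot: [0.679, 0.735, -0.0, 0.001]
force: [0.6, -5.4, -0.6]
opening: 0.0881
```

```bash

python3 -m jog '[[0.08,0,0,0,1],[0,0,0,0,1]]'
python3 -m jog '[[0.08,0,0,0,1],[0,0,0,0,1]]'
python3 -m jog '[[0.08,0,0,0,1],[0,0,0,0,1]]'
python3 - <<'E'
from h import *
r=snap("top","t9.png",(215,115,325,255),4.2)
E
```

```text
time: 14.3
tool_pos: [0.5676, 0.0432, 0.033]
tool_rot: [0.679, 0.734, -0.001, 0.001]
force: [1.3, -8.0, -0.7]
opening: 0.0879
time: 14.55
tool_pos: [0.5676, 0.0432, 0.033]
tool_rot: [0.679, 0.734, -0.001, 0.002]
force: [1.6, -10.3, -1.1]
opening: 0.0881
time: 14.8
tool_pos: [0.5676, 0.0432, 0.0331]
tool_rot: [0.679, 0.734, -0.002, 0.003]
force: [1.1, -13.2, -0.6]
opening: 0.0881
```

View pics/t9.png

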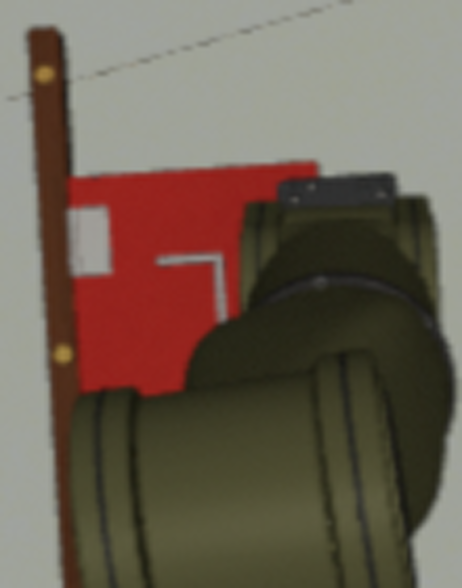

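The box is on the rail: the hand stopped at y 0.0432 and the force is rising. I'll press a little more to seat it, then draw back and up.

```bash

python3 -m jog '[[0.12,0,0,0,1],[0.12,0,0,0,1],[0,0,0,0,1]]'
python3 -m jog '[[-0.4,0,0,0,1],[-0.6,0,0,0,1],[-1,0,0,0,1],[-1,0,0,0,1],[-1,0,0,0,1],[0,0,-1,0,1],[0,0,-1,0,1],[0,0,-1,0,1],[0,0,-1,0,1],[-1,0,-1,0,1],[-1,0,-1,0,1],[-1,0,-1,0,1]]'
python3 -m jog '[[-1,0,-1,0,1],[-1,0,0,0,1],[-1,0,0,0,1],[-1,0,0,0,1],[0,0,0,0,1]]'
python3 - <<'E'
from h import *
r=snap("top","t10.png",(215,115,325,255),4.2); snap("top","t11.png"); snap("scene","s11.png")
E
```

```text
time: 15.22
tool_pos: [0.5677, 0.0433, 0.0332]
tool_rot: [0.679, 0.734, -0.004, 0.005]
force: [2.2, -20.9, -1.9]
opening: 0.0881
time: 16.73
tool_pos: [0.5783, -0.0849, 0.1753]
tool_rot: [0.677, 0.736, 0.001, 0.0]
force: [0.9, 0.4, 0.4]
opening: 0.0881
time: 17.35
tool_pos: [0.5838, -0.1682, 0.1922]
tool_rot: [0.679, 0.734, -0.001, -0.0]
force: [0.1, 0.0, -0.1]
opening: 0.0881
```

View pics/t10.png

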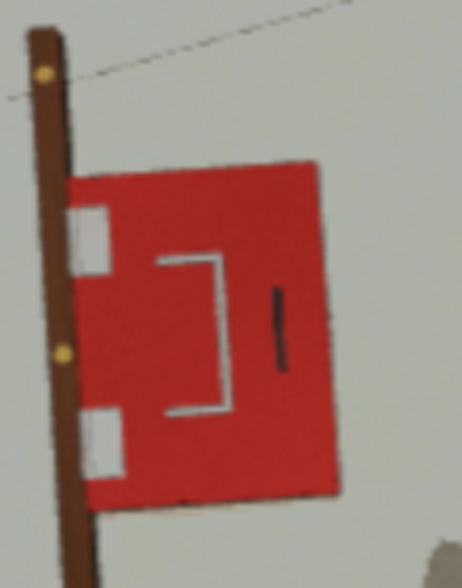

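View pics/t11.png

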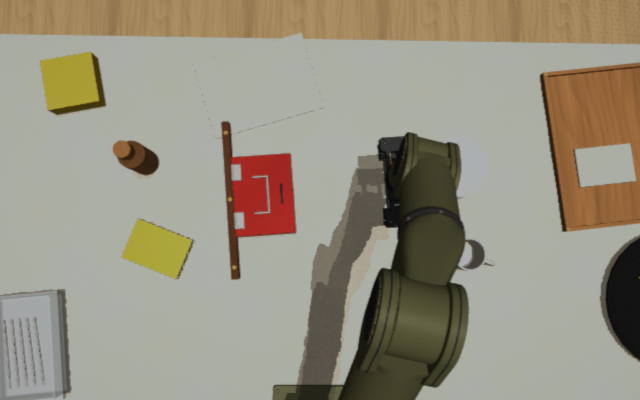

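View pics/s11.png

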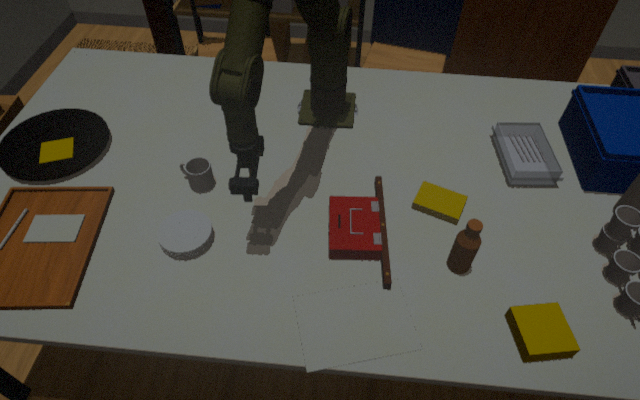

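```bash
python3 -c "
from workcell import ctrl
print(ctrl.hand_in())"
```

```text
the job is handed in; nothing more can be done
None
```

The cash box now stands with its hinged back against the rail, and I handed the job in at about 17 s of the 72 s allowed.

- **Turning:** I pushed the box round clockwise with one open finger at the front corner. It came to within about 1.3° of the rail with its back still about 61 mm off the rail's face.
- **Seating:** I pushed with both fingers flat on the front until the hand stopped and the force rose. I then pressed to about 21 N and drew the hand away.

**Last checks, from the final pictures:**
- I could see no gap between the box's back and the rail.
- The box is within about 0.3° of the rail's direction, read from pixels.
- The box is close to the middle of the rail's length.
- The mug, plates, bottle and cards show in the same places as at the start. In the top view the arm partly hid the plates and mug, but the scene view shows them in the same place.
- The hand is about 0.2 m clear of the box, with the force reading near zero.

No check failed or disagreed. I did not measure the final gap in millimetres; I judged it from the pictures and from the hand stopping.

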